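Clear and set the board trimmer

TASK

Get the little board trimmer ready for the next sheet: take the wooden scraper block from its holder, sweep the three loose chips along the bed into the trough at its right-hand end with the block (fingers must not touch the chips), and lay the block back in its holder. Then turn the depth sleeve to mark 6 and let go of it, and last of all swing the lock lever fully across towards the sleeve. Leave the other things on the desk alone.

Things in the scene. Friction and masses are not known exactly. Their poses are not given: they have to be found in the camera images.
- trimmer: The board trimmer, fixed. Origin on the desk surface; x points away from the robot (turned up to 0.3 rad), y left, z up. In its frame (mm): flat aluminium bed, top z = 28, x -105 to 15, y -70 to 90; open trough beyond the bed's right (-y) end; behind the bed a grey head, x 15 to 105, y -105 to 115, top z = 50, carrying the sleeve (left) and the lock lever (right).
- trough (a point): Centre of the trough's floor, at (-45, -112.5, 4) mm in the trimmer's frame, axes like the trimmer's. Inside, the trough is 112 mm in x and 77 mm in y; its walls reach only to z = 22 mm, below the bed's top.
- bed_start (a point): Point on the bed's top surface at (-45, 75, 28) mm in the trimmer's frame: middle of the bed's depth, near its left end, where there are no chips and a sweep can start.
- sleeve (a joint): Angle of the depth sleeve, rad, about an upright axis; it grows clockwise seen from above. Click stops every 0.3 rad: mark n is 0.3 n, from mark 0 (0 rad) to mark 8 (2.4 rad), with end stops there; mark 6 is 1.8 rad. Starts between marks 0 and 3. A click yields at about 0.1 N m; let go within 0.1 rad of a stop, the sleeve settles into it.
- sleeve_grip (a point): Point on the sleeve's axis at grip height, (60, 58, 84) mm in the trimmer's frame. The sleeve is a ribbed aluminium cylinder 46 mm across, z 54 to 99 mm, on a black scale disc 88 mm across (top z = 54 mm). The point turns with the sleeve.
- pointer (a point): Tip of the sleeve's white pointer at its foot (6 mm high, 33 mm from the axis; a black line on the sleeve's top shows it too). Nine white marks on the disc, clockwise from above: mark 0 lies 69 degrees to the right of the trimmer's front (-x), 4 straight to the front, 8 at 69 degrees left. 0, 4 and 8 are long, the rest short: 6 is the short mark half way from the front long one to the left long one.
- lock (a joint): Angle of the lock lever in rad: near 0 (0 to 0.15 at the start) it leans to the right, away from the sleeve; 1.0 is its end stop, leaning left to the sleeve. It swings in the trimmer's y-z plane about a pivot at (60, -62, 72) mm in the trimmer's frame, and stays where it is left (friction 0.06 N m).
- lock_tip (a point): Centre of the lever's black ball knob, 26 mm across, 70 mm from the pivot, on a rod 10 mm thick. The lever's angle to vertical is 0.5 rad to the right at joint value 0 and 0.5 rad to the left at 1.0.
- scraper: The wooden scraper block, 0.15 kg. Origin at the centre of its underside, z up, long side along x: foot 105 x 22 mm and 26 mm high, above it a grip rib 70 mm long and 16 mm thick up to 60 mm. Grip the rib across its thickness (y).
- holder: Shallow wooden tray, fixed to the desk, for the scraper block: outside 127 x 44 mm (x, y), 18 mm high, walls 5 mm, floor 5 mm thick, so inside 117 x 34 mm. Origin at the centre of its underside. The block stands in it upright, long side along x (either way round).
- chip_0: Board chip 30 x 20 x 9 mm, lying on the bed. Origin at the centre of its underside.
- chip_1: Board chip 24 x 24 x 9 mm, lying on the bed. Origin at the centre of its underside.
- chip_2: Board chip 34 x 16 x 9 mm, lying on the bed. Origin at the centre of its underside.
- stapler: Stapler, a bystander, 36 x 148 x 51 mm, loose. Origin at the centre of its underside.
- magnifier: Magnifying glass, a bystander, 79 x 172 x 16 mm, loose. Origin at the centre of its underside.
- ink: Square glass ink bottle, a bystander, 47 x 46 x 58 mm, loose. Origin at the centre of its underside.

How it is judged:
By the outcome, as a careful person would: the job done as asked, in the order asked, and still so for the second after the job is handed in, with the robot touching nothing.
It also fails if it takes over 72 s, if anything falls off the work surface, if the arm or the gripper's body presses on something with over 40 N, if the wrist force passes 120 N, or if a joint passes its speed limit or range.

ROBOT

A 6-joint arm with a two-finger parallel gripper is mounted at the origin on a cart in front of the work surface, level with it; the furniture and walls round the work are solid. World frame = base frame: x ahead of the robot, y to its left, z up, the work surface at z = 0. Lengths are in m, angles in rad, forces in N, time in s.
With the tool pointing down it reaches from about 0.275 to 0.975 m from the base axis. Payload 8.4 kg.
Tool frame: the origin (TCP) lies on the front face of the gripper's body, between the roots of the fingers; the fingertips stand 88 mm ahead of it and the grasp point (between the pads) lies 69 mm ahead of it; z points along the fingers, y is the line along which they close (so a half turn about z gives the same grasp; the last joint's range is limited). The gripper opens to 92 mm and grips with 3 to 60 N. Pads are 20 mm wide; open, the fingers measure 128 mm over their backs; the gripper's body (75 mm by 189 mm) begins 69 mm behind the grasp point.
Start: joints at [-1.104, 0.353, 1.633, -0, 1.155, -0.002], TCP at [0.282, -0.558, 0.303] pointing down, gripper open.
Joint ranges: [-2.63, 2.63], [-0.92, 2.1], [0.06, 2.66], [-1.3, 4.44], [0, 2.69], [-3.02, 3.02]. Speed limits (rad/s): [2.22, 2.22, 2.79, 3.14, 3.14, 3.14].

INTERFACE

Orientations are given as a unit quaternion [x, y, z, w].
In Python, from bench import sense, snapshot, hand_in, search_frame, mark_of gives the robot as it stands. The module is installed in compiled form; this text tells all that it offers.
- The arm moves only by the tool servo_tool, never from a script. Its argument "motion" is a list of rows, each a list of 5 numbers: the shift along the tool's x, y, z in m, then the turn about the tool's z in units of 5 degrees (1.0 is 5 degrees), then the finger opening in m, from 0 to 0.0919. In form: [[dx, dy, dz, twist, grip], ...]. A call has exactly 5 rows; each row is the pose to reach, as a shift and turn from the pose commanded when the call began, along the tool's axes at that moment; what a row does not reach only later rows make up. A row lasts 1/12 s, in which the tool goes at most 41.7 mm and 7.16 degrees, less where a joint would pass 70% of its speed; a pose out of reach is approached as far as the arm can. A call with a gripper value outside its range is refused whole. The fingers move at their own pace and stop on an object; the grip force is fixed at half the most. Time passes only in rows, so rows that repeat a pose let the fingers close, or fill a call up. It gives the time, the measured TCP pose, the force, the opening and the grip force at its end, in the units of the state.
- sense(): the state, without advancing time (a new reading comes with each control period).
- snapshot(name): name is "scene" or "top"; returns a dict with "color" (420x560x3 uint8, blue, green, red), "fov_y" (degrees; the focal length in pixels is half the picture's height over the tangent of half this angle, whatever the lens; pixels are square), "cx", "cy" (the principal point, pixels), "dist" ([k1, k2, p1, p2, k3] as OpenCV has them; the pictures are not rectified), "rvec" (rotation vector, rad) and "tvec" (3), from world to camera coordinates, as OpenCV has them. Camera axes: x right, y down, z forward; pixel columns grow to the right and rows downward; lengths in m; the calibration is good to about 2 mm. A picture is of the moment at which its call begins. There is no depth.
- hand_in(): hands the job in; it is judged then, once.
Trained networks look in the newest picture that a camera, given by its name, has taken for a name from the list of things; names that differ only in an ending like _2 or _b are one class to them, and where a whole thing is asked for, a point or a joint stands for the part that bears it (a point fixed in the world has none). Each returns a list of dicts, best first, with "p" (0 to 1); they miss things now and then, are a little off and sometimes report something else, mostly with a low value. They report only what shows in the picture. A call takes as long as a camera call.
- search_frame(camera, label): "bbox" ([left, top, width, height] in pixels, round what is visible of it).
- mark_of(camera, label): "xy" ([column, row] in pixels: a listed point, or the origin of a listed thing).
The state is a dict: "time": time; "joint_positions": joint angles; "joint_velocities": joint speeds; "joint_efforts": joint torques, N m; "eef_pos": TCP position; "tcp_rot": TCP orientation; "ft_force": force on the tool from outside, world axes, zero at the start; "torque": the same for the moment, N m; "finger_gap": finger opening in m; "gripper_force": force on a finger pad.
Only numpy, scipy, OpenCV 4.12 (cv2) and the standard library are available. Lean on these libraries where they do the work, as an engineer would, in place of code of your own. Each camera call takes 0.05 s, during which the arm holds its last target. There are 200 camera calls.

## Working session

There is one attempt and no reset: what is moved stays moved. The work goes in short steps, Python scripts to look and compute and a tool call to move; the robot and the scene stay as the last step left them, time stands still between calls to the robot, and variables do not carry over. Pictures are saved under pics/ and viewed, at most 14 in all, crops included, and the job is handed in when it is done.

Besides the shell and the picture viewer there is one more tool, called after "Request:" as name([rows], argument=value, ...), one row to a line, values as JSON. servo_tool: Moves the arm, as the interface text tells. Its arguments: {"type":"object","properties":{"motion":{"type":"array"}},"required":["motion"]}

```bash
mkdir -p pics
cat > h.py <<'E'
import numpy as np, cv2
from bench import *
def cam(s):
    f=s["color"].shape[0]/2/np.tan(np.radians(s["fov_y"])/2)
    K=np.array([[f,0,s["cx"]],[0,f,s["cy"]],[0,0,1.]])
    return K,np.array(s["dist"],float),np.array(s["rvec"],float),np.array(s["tvec"],float)
def back(s,xy,z):
    K,d,r,t=cam(s);u=cv2.undistortPoints(np.array([[xy]],float),K,d)[0,0]
    R=cv2.Rodrigues(r)[0];c=-R.T@t;v=R.T@np.array([u[0],u[1],1]);return c+v*(z-c[2])/v[2]
def proj(s,P):
    K,d,r,t=cam(s);return cv2.projectPoints(np.array(P,float).reshape(-1,1,3),r,t,K,d)[0].reshape(-1,2)
E
python3 - <<'E'
from h import *
for n in("scene","top"):
    s=snapshot(n);cv2.imwrite(f"pics/{n}0.png",s["color"])
    K,d,r,t=cam(s);print(n,(-cv2.Rodrigues(r)[0].T@t).round(3))
    for l,z in dict(trough=.004,bed_start=.028,sleeve_grip=.084,pointer=.06,lock_tip=.13,scraper=.005,holder=0,chip_0=.028,chip_1=.028,chip_2=.028,stapler=0,magnifier=0,ink=0).items():
        m=mark_of(n,l)[:3]
        print(l,[(round(a["p"],2),np.round(a["xy"]).astype(int).tolist(),back(s,a["xy"],z)[:2].round(3).tolist()) for a in m])
print(sense())
E
```

```text
scene [-0.055  0.784  0.685]
trough []
bed_start [(0.89, [278, 256], [0.5, 0.069])]
sleeve_grip [(0.78, [235, 213], [0.624, 0.067]), (0.3, [274, 238], [0.499, 0.085])]
pointer [(0.97, [253, 230], [0.574, 0.066]), (0.57, [298, 235], [0.489, 0.016])]
lock_tip [(0.51, [268, 164], [0.666, -0.094])]
scraper [(0.9, [214, 313], [0.497, 0.263])]
holder [(0.94, [214, 316], [0.496, 0.265]), (0.27, [216, 315], [0.496, 0.262])]
chip_0 [(0.64, [304, 229], [0.521, -0.05]), (0.58, [298, 235], [0.518, -0.023]), (0.45, [274, 239], [0.547, 0.025])]
chip_1 [(0.64, [304, 229], [0.521, -0.05]), (0.58, [298, 235], [0.518, -0.023]), (0.45, [274, 239], [0.547, 0.025])]
chip_2 [(0.64, [304, 229], [0.521, -0.05]), (0.58, [298, 235], [0.518, -0.023]), (0.45, [274, 239], [0.547, 0.025])]
stapler [(0.89, [386, 213], [0.433, -0.28])]
magnifier [(0.79, [165, 275], [0.66, 0.243]), (0.49, [212, 318], [0.495, 0.272])]
ink [(0.87, [174, 242], [0.738, 0.149])]
top [ 0.375 -0.022  1.27 ]
trough [(0.67, [322, 232], [0.535, -0.107])]
bed_start [(0.96, [266, 243], [0.498, 0.066]), (0.25, [262, 201], [0.628, 0.08])]
sleeve_
[... 855 characters left out ...]
0439899e+00,  3.53001157e-01,  1.63338504e+00,  1.34184230e-05,
        1.15521501e+00, -2.36978903e-03]), 'joint_velocities': array([ 3.13683292e-04,  1.00406891e-03, -1.15178474e-03, -7.42247595e-05,
       -1.28362123e-03, -1.27019529e-03]), 'joint_efforts': array([ 1.09984823e-03, -5.93748844e+01, -3.34568632e+01,  6.98787603e-02,
        1.56989013e-02, -3.41483496e-05]), 'eef_pos': array([ 0.28238951, -0.5575746 ,  0.30268866]), 'tcp_rot': array([ 9.72658318e-01,  2.32240815e-01,  4.99090384e-06, -5.57085257e-06]), 'ft_force': array([-0.18677678,  0.54218709,  0.45752821]), 'torque': array([-0.00115371,  0.02001689, -0.02350291]), 'gripper_force': 0.0, 'finger_gap': 0.0921294830553387}
```

View pics/scene0.png

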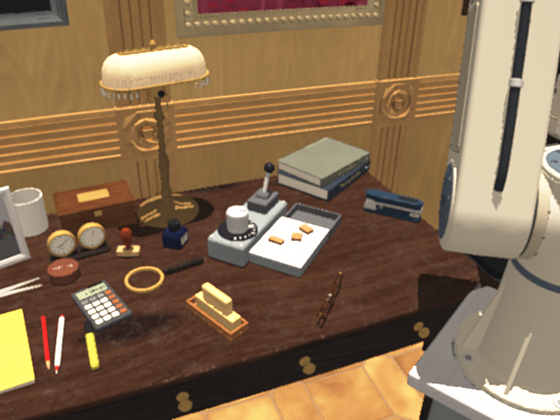

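View pics/top0.png

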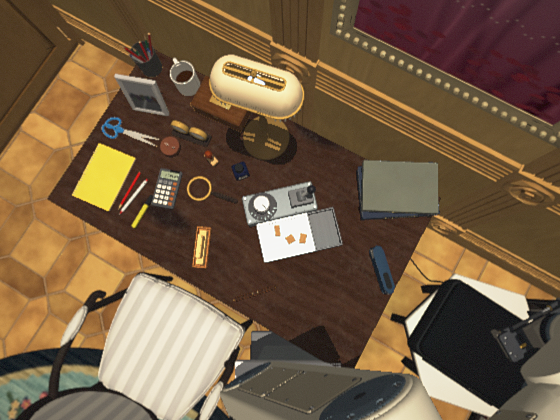

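```bash
cat > fit.py <<'E'
from h import *
from scipy.optimize import least_squares
def T(p,L):
    c,s=np.cos(p[2]),np.sin(p[2]);L=np.atleast_2d(L)/1000.
    return np.c_[p[0]+c*L[:,0]-s*L[:,1],p[1]+s*L[:,0]+c*L[:,1],L[:,2]]
E
python3 - <<'E'
from fit import *
S={n:snapshot(n) for n in("scene","top")}
obs=[("scene",(278,256),(-45,75,28)),("scene",(235,213),(60,58,84)),("top",(266,243),(-45,75,28)),("top",(260,204),(60,58,84)),("top",(322,232),(-45,-112.5,4))]
f=lambda p:np.concatenate([(proj(S[n],T(p,L))[0]-uv) for n,uv,L in obs])
r=least_squares(f,[.54,.05,.2],loss="soft_l1");print(r.x,r.fun.round(1))
# bed quad from top by whiteness
hsv=cv2.cvtColor(S["top"]["color"],cv2.COLOR_BGR2HSV);m=((hsv[...,2]>190)&(hsv[...,1]<40)).astype(np.uint8);m[:, :250]=0;m[:,345:]=0;m[:195]=0;m[270:]=0
cs=max(cv2.findContours(m,0,2)[0],key=cv2.contourArea);b=cv2.boxPoints(cv2.minAreaRect(cs));print([back(S["top"],q,.028)[:2].round(3).tolist() for q in b])
p=r.x
def draw(n,x0,y0,w,h,k):
    im=cv2.resize(S[n]["color"][y0:y0+h,x0:x0+w],None,fx=k,fy=k,interpolation=2)
    for poly in ([(-105,-70,28),(15,-70,28),(15,90,28),(-105,90,28)],[(15,-105,50),(105,-105,50),(105,115,50),(15,115,50)]):
        q=((proj(S[n],T(p,poly))-[x0,y0]+.5)*k).astype(np.int32);cv2.polylines(im,[q],True,(0,255,0),1)
    return im
a=draw("scene",180,150,200,196,4)[:, :]
cv2.imwrite("pics/a1.png",cv2.resize(a,(600,588)))
a=draw("top",180,170,180,110,4);cv2.imwrite("pics/a2.png",a)
for n in S: print([(x["p"],x["bbox"]) for x in search_frame(n,"holder")[:1]+search_frame(n,"scraper")[:1]])
E
```

```text
[0.56028937 0.00830507 0.20644622] [-1.1  0.8  2.4  4.5 -2.  -0.8  1.3  0.5  1.5 -1.4]
[[0.558, 0.099], [0.594, -0.058], [0.476, -0.084], [0.441, 0.071]]
[(0.61, [183.2, 298.5, 64.2, 42.8]), (0.94, [192.1, 282.3, 48.8, 48.6])]
[(0.81, [192.1, 227.3, 21.2, 39.7]), (0.69, [196.0, 229.9, 13.2, 34.6])]
```

View pics/a1.png

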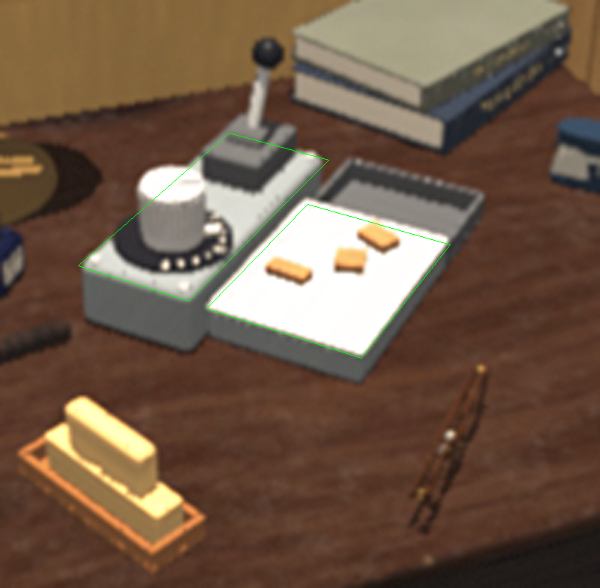

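View pics/a2.png

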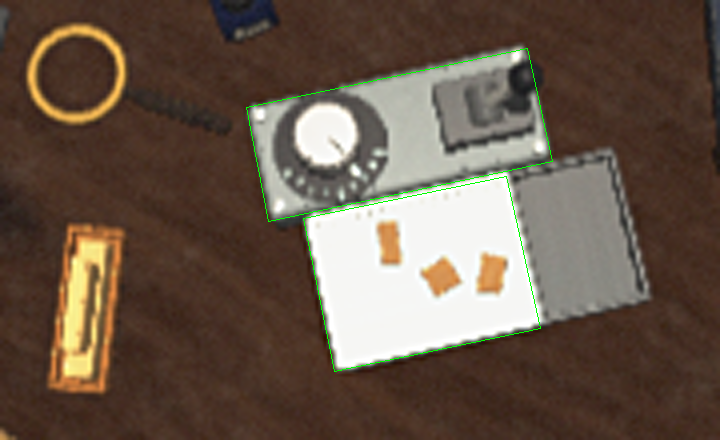

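Run:
```python
from fit import *
for n,(x0,x1,y0,y1) in dict(top=(185,222,215,275),scene=(180,255,275,345)).items():
    s=snapshot(n);hsv=cv2.cvtColor(s["color"],cv2.COLOR_BGR2HSV)
    roi=np.zeros(hsv.shape[:2],bool);roi[y0:y1,x0:x1]=1
    for nm,m,z in(("all",(hsv[...,1]>80)&(hsv[...,2]>130),.018),("wood",(hsv[...,0]>17)&(hsv[...,2]>150),.031)):
        c=cv2.findContours((m&roi).astype(np.uint8),0,2)[0]
        c=max(c,key=cv2.contourArea)
        b=cv2.boxPoints(cv2.minAreaRect(c)); B=np.array([back(s,q,z)[:2] for q in b]);print(n,nm,b.round(1).tolist(),B.round(3).tolist(),B.mean(0).round(4))
s=snapshot("top")
im=cv2.resize(s["color"][215:275,180:240],None,fx=8,fy=8,interpolation=2)
im2=cv2.resize(s["color"][180:230,240:300],None,fx=8,fy=8,interpolation=2)
h=max(im.shape[0],im2.shape[0]);o=np.zeros((h,800,3),np.uint8);o[:im.shape[0],:400]=im[:,:400];o[:im2.shape[0],400:]=im2[:,:400];cv2.imwrite("pics/b.png",o)
```

```text
top all [[191.60000610351562, 266.3999938964844], [196.6999969482422, 225.3000030517578], [210.5, 227.10000610351562], [205.39999389648438, 268.20001220703125]] [[0.427, 0.295], [0.555, 0.284], [0.549, 0.241], [0.422, 0.253]] [0.4884 0.2682]
top wood [[194.10000610351562, 263.1000061035156], [198.3000030517578, 229.3000030517578], [206.5, 230.3000030517578], [202.1999969482422, 264.20001220703125]] [[0.437, 0.285], [0.541, 0.276], [0.537, 0.25], [0.434, 0.26]] [0.4871 0.2675]
scene all [[185.0, 301.29998779296875], [203.39999389648438, 276.79998779296875], [253.5, 314.3999938964844], [235.10000610351562, 338.79998779296875]] [[0.552, 0.286], [0.579, 0.211], [0.429, 0.229], [0.413, 0.297]] [0.4932 0.2559]
scene wood [[201.10000610351562, 286.29998779296875], [205.3000030517578, 280.29998779296875], [231.10000610351562, 298.3999938964844], [226.89999389648438, 304.3999938964844]] [[0.549, 0.246], [0.556, 0.227], [0.481, 0.234], [0.475, 0.252]] [0.5151 0.2397]
```

View pics/b.png

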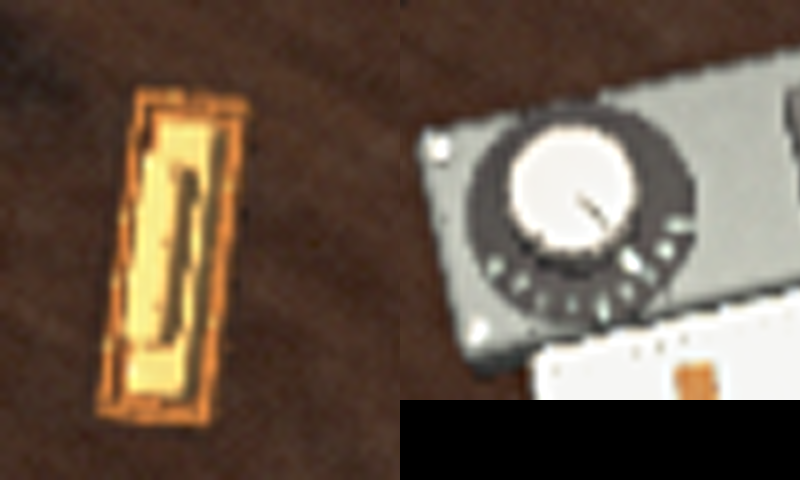

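The top crops show the tray and block with corners at about (197,225)–(205,268) in the full picture. The sleeve pointer is close to mark 2. The trimmer fit matches the edges, so I'm moving to the block.

Request:
servo_tool([
  [0.111,-0.1286,0,0,0.08],
  [0.111,-0.1286,0,0,0.08],
  [0.111,-0.1286,0,0,0.08],
  [0.111,-0.1286,0,0,0.08],
  [0.111,-0.1286,0,0,0.08],
])

```text
time: 2.27
eef_pos: [0.3235, -0.3873, 0.3024]
tcp_rot: [0.972, 0.233, 0.0, -0.002]
ft_force: [0.9, -1.2, 0.0]
finger_gap: 0.0799
gripper_force: 0.0
```

Request:
servo_tool([
  [0.111,-0.1286,0,0,0.08],
  [0.111,-0.1286,0,0,0.08],
  [0.111,-0.1286,0,0,0.08],
  [0.111,-0.1286,0,0,0.08],
  [0.111,-0.1286,0,0,0.08],
])

```text
time: 2.68
eef_pos: [0.3647, -0.223, 0.3027]
tcp_rot: [0.972, 0.234, 0.0, -0.001]
ft_force: [-1.2, -0.8, 0.2]
finger_gap: 0.0802
gripper_force: 0.0
```

Request:
servo_tool([
  [0.111,-0.1286,0,0,0.08],
  [0.111,-0.1286,0,0,0.08],
  [0.111,-0.1286,0,0,0.08],
  [0.111,-0.1286,0,0,0.08],
  [0.111,-0.1286,0,0,0.08],
])

```text
time: 3.1
eef_pos: [0.4064, -0.0582, 0.3031]
tcp_rot: [0.972, 0.234, 0.001, -0.001]
ft_force: [-0.0, -0.2, 0.2]
finger_gap: 0.0802
gripper_force: 0.0
```

Request:
servo_tool([
  [0.111,-0.1286,0,0,0.08],
  [0.111,-0.1286,0,0,0.08],
  [0.111,-0.1286,0,0,0.08],
  [0.111,-0.1286,0,0,0.08],
  [0.111,-0.1286,0,0,0.08],
])

```text
time: 3.52
eef_pos: [0.448, 0.1065, 0.3031]
tcp_rot: [0.972, 0.234, 0.001, -0.001]
ft_force: [-0.8, -0.4, 0.1]
finger_gap: 0.08
gripper_force: 0.0
```

```bash
cat >> fit.py <<'E'
P=[.5603,.0083,.210]
def goto(x,y,z,th):
    "shift (tool axes) and twist units to reach tcp x,y,z with tool-x heading th deg"
    from scipy.spatial.transform import Rotation as R
    s=sense();q=R.from_quat(s["tcp_rot"]);d=q.inv().apply(np.array([x,y,z])-s["eef_pos"])
    X=q.apply([1,0,0]);h=np.degrees(np.arctan2(X[1],X[0]))
    print("t",round(s["time"],2),"pos",s["eef_pos"].round(4),"th",h.round(2),"gap",round(s["finger_gap"],4),"F",s["ft_force"].round(1),"j",np.round(s["joint_positions"],2))
    print("shift",d.round(4),"twist",((h-th)/5).round(2))
E
python3 -c "
from fit import *
goto(.487,.2675,.122,-5.2)"
```

```text
t 3.52 pos [0.448  0.1065 0.3031] th 27.04 gap 0.08 F [-0.8 -0.4  0.1] j [0.23 0.09 1.97 0.   1.08 1.33]
shift [ 0.1074 -0.1256  0.1816] twist 6.45
```

Request:
servo_tool([
  [0.107,-0.126,0,6.45,0.08],
  [0.107,-0.126,0,6.45,0.08],
  [0.107,-0.126,0,6.45,0.08],
  [0.107,-0.126,0,6.45,0.08],
  [0.107,-0.126,0,6.45,0.08],
])

```text
time: 3.93
eef_pos: [0.4866, 0.2667, 0.3029]
tcp_rot: [0.999, -0.049, 0.001, -0.001]
ft_force: [-1.1, -0.1, -0.4]
finger_gap: 0.0799
gripper_force: 0.0
```

Request:
servo_tool([
  [0,0,0.04,0,0.08],
  [0,0,0.08,0,0.08],
  [0,0,0.1,0,0.08],
  [0,0,0.11,0,0.08],
  [0,0,0.11,0,0.08],
])

```text
time: 4.35
eef_pos: [0.4842, 0.2615, 0.1906]
tcp_rot: [0.999, -0.047, -0.002, 0.001]
ft_force: [-0.3, -0.4, 0.3]
finger_gap: 0.0799
gripper_force: 0.0
```

```bash
python3 -c "
from fit import *
goto(.487,.2675,.122,-5.2)
s=snapshot('scene');im=s['color'];cv2.imwrite('pics/c.png',cv2.resize(im[210:350,150:290],None,fx=4,fy=4,interpolation=2))"
```

```text
t 4.35 pos [0.4842 0.2615 0.1906] th -5.41 gap 0.0799 F [-0.3 -0.4  0.3] j [ 0.49  0.38  1.89 -0.    0.88  2.16]
shift [ 0.0024 -0.0064  0.0686] twist -0.04
```

View pics/c.png

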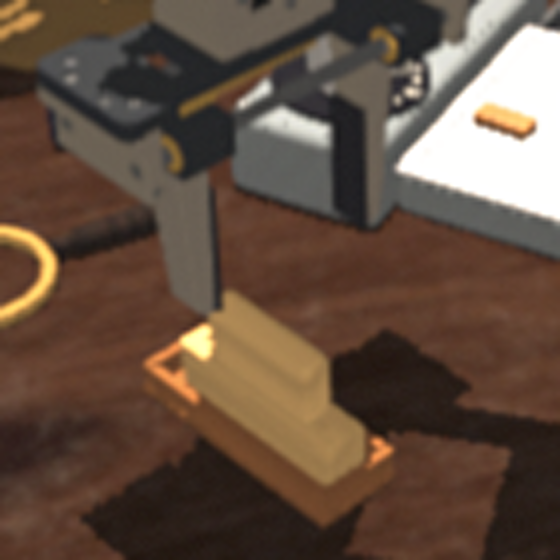

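The crop shows the open fingers straddling the block, whose rib is at about (270,340) in the crop. I'm correcting a few mm and going down.

Request:
servo_tool([
  [0.002,-0.006,0.02,0,0.07],
  [0.002,-0.006,0.04,0,0.06],
  [0.002,-0.006,0.06,0,0.06],
  [0.002,-0.006,0.068,0,0.06],
  [0.002,-0.006,0.068,0,0.06],
])

```text
time: 4.82
eef_pos: [0.4874, 0.2682, 0.1246]
tcp_rot: [0.999, -0.047, -0.0, 0.0]
ft_force: [-0.2, -1.0, 0.2]
finger_gap: 0.0601
gripper_force: 0.0
```

Request:
servo_tool([
  [0,0,0,0,0],
  [0,0,0,0,0],
  [0,0,0,0,0],
  [0,0,0,0,0],
  [0,0,0,0,0],
])

```text
time: 5.23
eef_pos: [0.4875, 0.2686, 0.1255]
tcp_rot: [0.999, -0.047, 0.001, -0.0]
ft_force: [-1.0, 0.6, 0.2]
finger_gap: 0.0292
gripper_force: 0.0
```

```bash
python3 -c "
from fit import *
goto(.487,.2675,.122,-5.2)"
```

```text
t 5.23 pos [0.4875 0.2686 0.1255] th -5.39 gap 0.0292 F [-1.   0.6  0.2] j [0.5  0.48 1.91 0.   0.75 2.17]
shift [-0.0004  0.0012  0.0035] twist -0.04
```

Request:
servo_tool([
  [0,0,0.003,0,0.03],
  [0,0,0.003,0,0.03],
  [0,0,0.003,0,0.0],
  [0,0,0.003,0,0],
  [0,0,0.003,0,0],
])

```text
time: 5.65
eef_pos: [0.4871, 0.2684, 0.1216]
tcp_rot: [0.999, -0.047, -0.0, 0.0]
ft_force: [-0.9, -0.3, -0.2]
finger_gap: 0.016
gripper_force: 30.0
```

Request:
servo_tool([
  [0,0,0,0,0],
  [0,0,0,0,0],
  [0,0,0,0,0],
  [0,0,0,0,0],
  [0,0,0,0,0],
])

```text
time: 6.07
eef_pos: [0.4871, 0.2685, 0.1217]
tcp_rot: [0.999, -0.047, -0.0, -0.0]
ft_force: [0.6, 0.3, -1.3]
finger_gap: 0.0159
gripper_force: 30.0
```

Request:
servo_tool([
  [0,0,-0.02,0,0],
  [0,0,-0.05,0,0],
  [0,0,-0.07,0,0],
  [0,0,-0.07,0,0],
  [0,0,-0.07,0,0],
])

```text
time: 6.48
eef_pos: [0.4876, 0.2688, 0.1926]
tcp_rot: [0.999, -0.047, 0.001, -0.001]
ft_force: [-0.1, 1.4, -1.3]
finger_gap: 0.0158
gripper_force: 30.0
```

```bash
python3 -c "
from fit import *
th=np.degrees(P[2]);q=T(P,(-45,76,28))[0];print(q,T(P,(-45,-92,28))[0],th)
goto(q[0],q[1],.19,th)
goto(q[0],q[1],.028+.0025+.1205-.005,th)
s=snapshot('scene');im=s['color'];cv2.imwrite('pics/d.png',cv2.resize(im[190:350,150:310],None,fx=3,fy=3,interpolation=2))"
```

```text
[0.50044566 0.07324965 0.028     ] [ 0.53546692 -0.09105954  0.028     ] 12.032113697747288
t 6.48 pos [0.4876 0.2688 0.1926] th -5.39 gap 0.0158 F [-0.1  1.4 -1.3] j [0.5  0.38 1.88 0.   0.88 2.17]
shift [0.0311 0.1934 0.0024] twist -3.48
t 6.48 pos [0.4876 0.2688 0.1926] th -5.39 gap 0.0158 F [-0.1  1.4 -1.3] j [0.5  0.38 1.88 0.   0.88 2.17]
shift [0.031  0.1935 0.0464] twist -3.48
```

View pics/d.png

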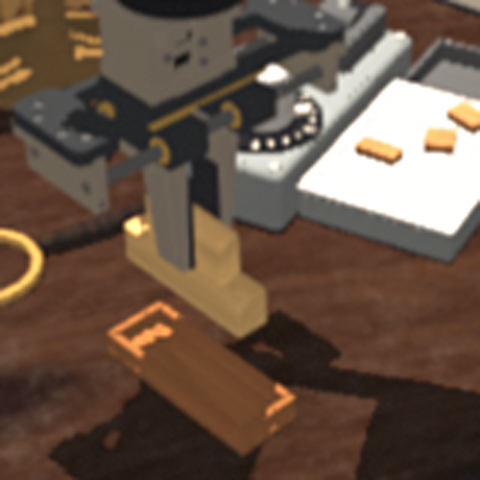

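The block is held and lifted clear of the tray; the chips still lie on the bed. Next is the bed start.

Request:
servo_tool([
  [0.031,0.1935,0,-3.5,0],
  [0.031,0.1935,0,-3.5,0],
  [0.031,0.1935,0,-3.5,0],
  [0.031,0.1935,0,-3.5,0],
  [0.031,0.1935,0,-3.5,0],
])

```text
time: 6.95
eef_pos: [0.4985, 0.0706, 0.1901]
tcp_rot: [0.994, 0.106, -0.001, 0.0]
ft_force: [0.2, 0.1, -1.8]
finger_gap: 0.0156
gripper_force: 30.0
```

Request:
servo_tool([
  [0,0,0.01,0,0],
  [0,0,0.02,0,0],
  [0,0,0.03,0,0],
  [0,0,0.035,0,0],
  [0,0,0.035,0,0],
])

```text
time: 7.37
eef_pos: [0.4986, 0.0739, 0.1546]
tcp_rot: [0.994, 0.106, -0.002, -0.0]
ft_force: [-0.8, 0.1, -1.3]
finger_gap: 0.0157
gripper_force: 30.0
```

```bash
python3 -c "
from fit import *
goto(.5004,.0732,.147,12)"
```

```text
t 7.37 pos [0.4986 0.0739 0.1546] th 12.2 gap 0.0157 F [-0.8  0.1 -1.3] j [0.14 0.37 2.01 0.   0.77 1.5 ]
shift [0.0016 0.0011 0.0076] twist 0.04
```

Request:
servo_tool([
  [0.001,0,0.004,0,0],
  [0.001,0,0.008,0,0],
  [0.001,0,0.008,0,0],
  [0.001,0.004,0.008,0,0],
  [0.001,0.01,0.008,0,0],
])

```text
time: 7.78
eef_pos: [0.5031, 0.0635, 0.1489]
tcp_rot: [0.994, 0.106, 0.0, -0.0]
ft_force: [0.5, 0.2, -0.1]
finger_gap: 0.0161
gripper_force: 30.0
```

Request:
servo_tool([
  [0,0.007,0,0,0],
  [0,0.014,0,0,0],
  [0,0.021,0,0,0],
  [0,0.028,0,0,0],
  [0,0.035,0,0,0],
])

```text
time: 8.2
eef_pos: [0.5105, 0.0282, 0.1488]
tcp_rot: [0.994, 0.105, 0.0, 0.0]
ft_force: [0.3, 0.3, -0.9]
finger_gap: 0.0161
gripper_force: 30.0
```

Request:
servo_tool([
  [0,0.007,0,0,0],
  [0,0.014,0,0,0],
  [0,0.021,0,0,0],
  [0,0.028,0,0,0],
  [0,0.035,0,0,0],
])

```text
time: 8.62
eef_pos: [0.5177, -0.0058, 0.1487]
tcp_rot: [0.994, 0.105, -0.0, -0.0]
ft_force: [0.7, 0.1, -1.3]
finger_gap: 0.0159
gripper_force: 30.0
```

```bash
python3 -c "
from fit import *
goto(.5355,-.091,.147,12)
s=snapshot('scene');im=s['color'];cv2.imwrite('pics/e.png',cv2.resize(im[170:290,220:360],None,fx=4,fy=4,interpolation=2))"
```

```text
t 8.62 pos [ 0.5177 -0.0058  0.1487] th 12.11 gap 0.0159 F [ 0.7  0.1 -1.3] j [-0.01  0.4   1.98  0.    0.76  1.35]
shift [-0.0005  0.0871  0.0017] twist 0.02
```

View pics/e.png

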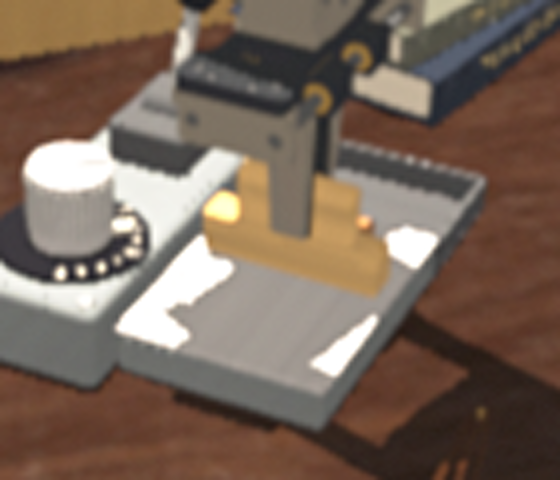

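No chips remain behind the block, so I'm sweeping on.

Request:
servo_tool([
  [0,0.006,0,0,0],
  [0,0.012,0,0,0],
  [0,0.018,0,0,0],
  [0,0.024,0,0,0],
  [0,0.03,0,0,0],
])

```text
time: 9.08
eef_pos: [0.524, -0.035, 0.1487]
tcp_rot: [0.994, 0.106, -0.0, 0.0]
ft_force: [-1.2, 0.0, -1.6]
finger_gap: 0.0158
gripper_force: 30.0
```

Request:
servo_tool([
  [0,0.006,0,0,0],
  [0,0.012,0,0,0],
  [0,0.018,0,0,0],
  [0,0.024,0,0,0],
  [0,0.03,0,0,0],
])

```text
time: 9.5
eef_pos: [0.5303, -0.0644, 0.1487]
tcp_rot: [0.994, 0.105, 0.0, 0.0]
ft_force: [0.2, -0.0, -1.3]
finger_gap: 0.0161
gripper_force: 30.0
```

Request:
servo_tool([
  [0,0.006,0,0,0],
  [0,0.012,0,0,0],
  [0,0.018,0,0,0],
  [0,0.024,0,0,0],
  [0,0.028,0,0,0],
])

```text
time: 9.92
eef_pos: [0.5363, -0.0919, 0.1487]
tcp_rot: [0.994, 0.105, 0.0, 0.0]
ft_force: [-1.0, 1.2, -1.5]
finger_gap: 0.0157
gripper_force: 30.0
```

Request:
servo_tool([
  [0,0,0,0,0],
  [0,-0.02,-0.01,0,0],
  [0,-0.06,-0.035,0,0],
  [0,-0.1,-0.045,0,0],
  [0,-0.14,-0.045,0,0],
])

```text
time: 10.33
eef_pos: [0.5081, 0.0438, 0.1958]
tcp_rot: [0.995, 0.105, 0.002, 0.0]
ft_force: [0.7, 0.2, -2.2]
finger_gap: 0.016
gripper_force: 30.0
```

```bash
python3 -c "
from fit import *
goto(.4871,.2685,.194,-5.3)
s=snapshot('top');im=s['color'];cv2.imwrite('pics/f.png',cv2.resize(im[170:290,220:360],None,fx=4,fy=4,interpolation=2))
s=snapshot('scene');hsv=cv2.cvtColor(s['color'],cv2.COLOR_BGR2HSV)"
```

```text
t 10.33 pos [0.5081 0.0438 0.1958] th 12.01 gap 0.016 F [ 0.7  0.2 -2.2] j [0.08 0.31 1.97 0.   0.85 1.44]
shift [ 0.0262 -0.2241  0.0018] twist 3.46
```

View pics/f.png

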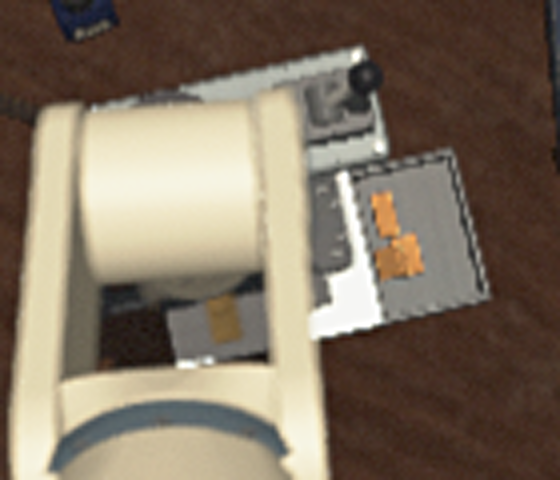

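The chips all lie in the trough, at about (385,215), (392,265) and (408,250) in the crop. The block goes back to the holder now.

Request:
servo_tool([
  [0.013,-0.112,0,1.7,0],
  [0.013,-0.112,0,1.7,0],
  [0.013,-0.112,0,1.7,0],
  [0.013,-0.112,0,1.7,0],
  [0.013,-0.112,0,1.7,0],
])

```text
time: 10.85
eef_pos: [0.4963, 0.1562, 0.1935]
tcp_rot: [0.999, 0.033, -0.0, 0.0]
ft_force: [-0.1, -0.8, -0.5]
finger_gap: 0.016
gripper_force: 30.0
```

```bash
python3 -c "
from fit import *
goto(.4871,.2685,.170,-5.3)"
```

```text
t 10.85 pos [0.4963 0.1562 0.1935] th 3.8 gap 0.016 F [-0.1 -0.8 -0.5] j [ 0.3   0.33  1.95 -0.    0.86  1.81]
shift [-0.0018 -0.1126  0.0234] twist 1.82
```

Request:
servo_tool([
  [-0.002,-0.04,0,1.82,0],
  [-0.002,-0.08,0,1.82,0],
  [-0.002,-0.113,0,1.82,0],
  [-0.002,-0.113,0.01,1.82,0],
  [-0.002,-0.113,0.022,1.82,0],
])

```text
time: 11.27
eef_pos: [0.4882, 0.2681, 0.1717]
tcp_rot: [0.999, -0.047, 0.001, -0.0]
ft_force: [-0.1, -0.5, -2.5]
finger_gap: 0.016
gripper_force: 30.0
```

Request:
servo_tool([
  [0,0,0,0,0],
  [0,0,0,0,0],
  [0,0,0,0,0],
  [0,0,0,0,0],
  [0,0,0,0,0],
])

```text
time: 11.68
eef_pos: [0.4879, 0.267, 0.172]
tcp_rot: [0.999, -0.048, 0.0, -0.0]
ft_force: [-0.5, 0.4, -1.1]
finger_gap: 0.0154
gripper_force: 30.0
```

```bash
python3 -c "
from fit import *
goto(.4871,.2685,.122,-5.3)"
```

```text
t 11.68 pos [0.4879 0.267  0.172 ] th -5.55 gap 0.0154 F [-0.5  0.4 -1.1] j [ 0.5   0.41  1.89 -0.    0.84  2.17]
shift [-0.0009 -0.0014  0.05  ] twist -0.05
```

Request:
servo_tool([
  [-0.001,-0.0015,0.01,0,0],
  [-0.001,-0.0015,0.02,0,0],
  [-0.001,-0.0015,0.03,0,0],
  [-0.001,-0.0015,0.037,0,0],
  [-0.001,-0.0015,0.04,0,0],
])

```text
time: 12.1
eef_pos: [0.4857, 0.2689, 0.1297]
tcp_rot: [0.999, -0.048, -0.001, 0.001]
ft_force: [-0.5, -0.6, -1.4]
finger_gap: 0.0157
gripper_force: 30.0
```

Request:
servo_tool([
  [0,0,0.003,0,0],
  [0,0,0.006,0,0],
  [0,0,0.009,0,0],
  [0,0,0.009,0,0],
  [0,0,0.009,0,0],
])

```text
time: 12.52
eef_pos: [0.4866, 0.2693, 0.1226]
tcp_rot: [0.999, -0.048, 0.0, -0.0]
ft_force: [0.1, 0.4, -0.7]
finger_gap: 0.0159
gripper_force: 30.0
```

```bash
python3 -c "
from fit import *
goto(.4871,.2685,.1217,-5.3)"
```

```text
t 12.52 pos [0.4866 0.2693 0.1226] th -5.48 gap 0.0159 F [ 0.1  0.4 -0.7] j [ 0.5   0.48  1.91 -0.    0.74  2.17]
shift [0.0006 0.0008 0.0009] twist -0.04
```

Request:
servo_tool([
  [0,0,0,0,0.04],
  [0,0,0,0,0.08],
  [0,0,0,0,0.08],
  [0,0,0,0,0.09],
  [0,0,0,0,0.09],
])

```text
time: 12.93
eef_pos: [0.4867, 0.2694, 0.1228]
tcp_rot: [0.999, -0.048, 0.0, -0.0]
ft_force: [-0.3, -0.3, 0.1]
finger_gap: 0.0476
gripper_force: 0.0
```

Request:
servo_tool([
  [0,0,-0.02,0,0.09],
  [0,0,-0.06,0,0.09],
  [0,0,-0.1,0,0.09],
  [0,0,-0.13,0,0.09],
  [0,0,-0.13,0,0.09],
])

```text
time: 13.35
eef_pos: [0.4891, 0.2707, 0.259]
tcp_rot: [0.999, -0.048, 0.004, -0.003]
ft_force: [0.3, 1.0, 0.1]
finger_gap: 0.0803
gripper_force: 0.0
```

```bash
cat >> fit.py <<'E'
def tip(mark,r=33,z=58):
    a=np.radians(68.75)-.3*mark   # angle to the right of front
    return T(P,(60-r*np.cos(a),58-r*np.sin(a),z))[0]
E
python3 - <<'E'
from fit import *
q=T(P,(60,58,84))[0];print(q)
goto(q[0],q[1],.2,45)
S={n:snapshot(n) for n in("scene","top")}
for n in S:
    print(n,[(m,proj(S[n],tip(m))[0].round(1).tolist()) for m in(0,1,1.5,2,2.5,3,4,6)],"outer",[proj(S[n],tip(m,40,54))[0].round(1).tolist() for m in (0,2,4)])
    print([(a["p"],a["xy"]) for a in mark_of(n,"pointer")[:2]],[(a["p"],a["xy"]) for a in mark_of(n,"scraper")[:1]])
t=[cv2.resize(i[y:y+40,x:x+52],(400,308),interpolation=2) for i,x,y in((cv2.imread("pics/scene0.png"),212,200),(cv2.imread("pics/top0.png"),242,185))]
b=cv2.resize(S["scene"]["color"][270:345,180:260],(400,375)[0:2],interpolation=2)[:290]
o=np.zeros((600,800,3),np.uint8);o[:308,:400]=t[0];o[:308,400:]=t[1];o[308:598,:400]=b
cv2.imwrite("pics/g.png",o)
E
```

```text
[0.60689118 0.07753339 0.084     ]
t 13.35 pos [0.4891 0.2707 0.259 ] th -5.49 gap 0.0803 F [0.3 1.  0.1] j [ 0.5   0.29  1.82 -0.    1.01  2.17]
shift [0.1352 0.1813 0.0591] twist -10.1
scene [(0, [249.4, 222.5]), (1, [251.7, 224.6]), (1.5, [252.4, 225.8]), (2, [252.8, 227.0]), (2.5, [252.8, 228.2]), (3, [252.5, 229.5]), (4, [250.9, 231.8]), (6, [244.3, 235.3])] outer [[251.9, 223.0], [256.0, 228.3], [253.8, 234.2]]
[(0.76, [253.3, 226.5]), (0.51, [280.0, 254.5])] [(0.75, [214.6, 314.4])]
top [(0, [272.7, 207.9]), (1, [271.7, 211.0]), (1.5, [270.8, 212.4]), (2, [269.8, 213.6]), (2.5, [268.6, 214.7]), (3, [267.2, 215.6]), (4, [264.1, 216.8]), (6, [257.7, 216.2])] outer [[275.0, 208.5], [271.5, 215.4], [264.7, 219.2]]
[(0.73, [197.7, 247.6]), (0.62, [269.9, 213.1])] [(0.52, [201.6, 248.1])]
```

View pics/g.png

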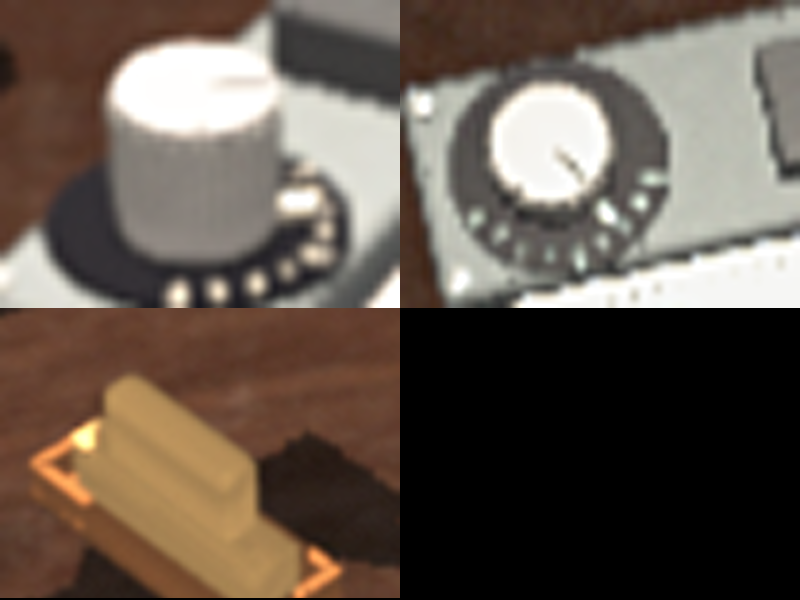

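The block stands back in its tray. The sleeve pointer is at about mark 2, with the network giving 1.8–1.9. That leaves about 69° to turn, so I'm going to the sleeve.

Request:
servo_tool([
  [0.135,0.181,0,-6.0,0.09],
  [0.135,0.181,0,-6.0,0.09],
  [0.135,0.181,0,-6.0,0.09],
  [0.135,0.181,0,-6.0,0.09],
  [0.135,0.181,0,-6.0,0.09],
])

```text
time: 14.07
eef_pos: [0.5886, 0.0998, 0.2511]
tcp_rot: [0.976, 0.216, -0.001, -0.0]
ft_force: [0.3, 1.1, -0.4]
finger_gap: 0.0899
gripper_force: 0.0
```

Request:
servo_tool([
  [0,0,0,-4.1,0.09],
  [0,0,0,-4.1,0.09],
  [0,0,0,-4.1,0.09],
  [0,0,0,-4.1,0.09],
  [0,0,0,-4.1,0.09],
])

```text
time: 14.48
eef_pos: [0.5881, 0.1012, 0.2514]
tcp_rot: [0.925, 0.381, -0.001, -0.0]
ft_force: [0.3, -0.1, 0.3]
finger_gap: 0.09
gripper_force: 0.0
```

```bash
python3 -c "
from fit import *
goto(.607,.0775,.153,45)"
```

```text
t 14.48 pos [0.5881 0.1012 0.2514] th 44.81 gap 0.09 F [ 0.3 -0.1  0.3] j [ 0.17  0.36  1.74 -0.    1.04  0.96]
shift [-0.0031  0.0302  0.0983] twist -0.04
```

Request:
servo_tool([
  [-0.003,0.03,0,0,0.09],
  [-0.003,0.03,0.02,0,0.09],
  [-0.003,0.03,0.04,0,0.09],
  [-0.003,0.03,0.05,0,0.09],
  [-0.003,0.03,0.05,0,0.09],
])

```text
time: 14.9
eef_pos: [0.606, 0.078, 0.1997]
tcp_rot: [0.924, 0.382, -0.002, -0.001]
ft_force: [-0.9, -0.4, 0.6]
finger_gap: 0.09
gripper_force: 0.0
```

```bash
python3 -c "
from fit import *
goto(.607,.0775,.153,45)"
```

```text
t 14.9 pos [0.606  0.078  0.1997] th 44.89 gap 0.09 F [-0.9 -0.4  0.6] j [0.13 0.45 1.75 0.   0.95 0.91]
shift [0.0006 0.0012 0.0467] twist -0.02
```

Request:
servo_tool([
  [0,0.001,0.02,0,0.09],
  [0,0.001,0.04,0,0.09],
  [0,0.001,0.046,0,0.075],
  [0,0.001,0.046,0,0.06],
  [0,0.001,0.046,0,0.055],
])

```text
time: 15.32
eef_pos: [0.6086, 0.0775, 0.1573]
tcp_rot: [0.924, 0.383, 0.0, 0.0]
ft_force: [-0.2, 0.3, 0.4]
finger_gap: 0.072
gripper_force: 0.0
```

Request:
servo_tool([
  [0,0,0,0,0.05],
  [0,0,0,0,0.047],
  [0,0,0,0,0.045],
  [0,0,0,0,0.04],
  [0,0,0,0,0.04],
])

```text
time: 15.73
eef_pos: [0.6094, 0.0768, 0.1576]
tcp_rot: [0.924, 0.383, 0.001, 0.001]
ft_force: [3.0, -4.5, 2.4]
finger_gap: 0.0461
gripper_force: 30.0
```

```bash
python3 -c "
from fit import *
goto(.607,.0775,.153,45)"
```

```text
t 15.73 pos [0.6094 0.0768 0.1576] th 45.03 gap 0.0461 F [ 3.  -4.5  2.4] j [ 0.12  0.5   1.77 -0.    0.87  0.91]
shift [-0.0012 -0.0022  0.0046] twist 0.01
```

Request:
servo_tool([
  [0,0.001,0,1,0.04],
  [0,0.001,0,2,0.04],
  [0,0.001,0,3,0.04],
  [0,0.001,0,4,0.04],
  [0,0.001,0,5,0.04],
])

```text
time: 16.15
eef_pos: [0.6093, 0.0771, 0.1575]
tcp_rot: [0.985, 0.171, 0.0, -0.0]
ft_force: [-1.0, 2.3, 5.3]
finger_gap: 0.0455
gripper_force: 30.0
```

Request:
servo_tool([
  [0,0,0,1,0.04],
  [0,0,0,2,0.04],
  [0,0,0,3,0.04],
  [0,0,0,4,0.04],
  [0,0,0,5,0.04],
])

```text
time: 16.57
eef_pos: [0.6093, 0.0777, 0.1575]
tcp_rot: [0.999, -0.046, 0.0, -0.001]
ft_force: [-1.5, 6.0, 5.8]
finger_gap: 0.0454
gripper_force: 30.0
```

```bash
python3 -c "
from fit import *
goto(.607,.0775,.153,-23.75);print(sense()['torque'])"
```

```text
t 16.57 pos [0.6093 0.0777 0.1575] th -5.26 gap 0.0454 F [-1.5  6.   5.8] j [0.12 0.5  1.77 0.   0.87 1.78]
shift [-0.0022  0.0004  0.0045] twist 3.7
[1.28924428 0.28176087 0.1945805 ]
```

Request:
servo_tool([
  [0,0,0,1,0.04],
  [0,0,0,2,0.04],
  [0,0,0,3,0.04],
  [0,0,0,3.75,0.04],
  [0,0,0,3.75,0.04],
])

```text
time: 16.98
eef_pos: [0.6094, 0.078, 0.1575]
tcp_rot: [0.978, -0.208, 0.0, -0.001]
ft_force: [-1.1, 8.4, 5.2]
finger_gap: 0.0454
gripper_force: 30.0
```

Run:
```python
from fit import *
goto(.607,.0775,.153,-23.75);print(sense()['torque'])
for n in("scene","top"):
    s=snapshot(n);print(n,[(round(a["p"],2),np.round(a["xy"],1)) for a in mark_of(n,"pointer")[:2]],[proj(s,tip(m))[0].round(1).tolist() for m in(5,5.5,6,6.5,7)])
```

```text
t 16.98 pos [0.6094 0.078  0.1575] th -24.02 gap 0.0454 F [-1.1  8.4  5.2] j [0.12 0.5  1.77 0.   0.87 2.11]
shift [-0.0019  0.0015  0.0045] twist -0.05
[1.42746435 0.24654611 0.037706  ]
scene [(0.75, array([243.3, 236.8]))] [[248.1, 233.8], [246.3, 234.7], [244.3, 235.3], [242.1, 235.9], [239.8, 236.2]]
top [(0.28, array([309.1, 189.2]))] [[260.9, 217.0], [259.3, 216.7], [257.7, 216.2], [256.3, 215.5], [254.9, 214.6]]
```

Request:
servo_tool([
  [0,0,0,0,0.05],
  [0,0,0,0,0.07],
  [0,0,0,0,0.09],
  [0,0,0,0,0.09],
  [0,0,0,0,0.09],
])

```text
time: 17.6
eef_pos: [0.609, 0.0764, 0.1565]
tcp_rot: [0.979, -0.206, -0.0, 0.0]
ft_force: [0.5, 0.7, -0.1]
finger_gap: 0.0745
gripper_force: 0.0
```

Request:
servo_tool([
  [0,0,0,0,0.09],
  [0,0,-0.02,0,0.09],
  [0,0,-0.06,0,0.09],
  [0,0,-0.1,0,0.09],
  [0,0,-0.12,0,0.09],
])

```text
time: 18.02
eef_pos: [0.6103, 0.0766, 0.281]
tcp_rot: [0.979, -0.206, 0.002, -0.001]
ft_force: [1.4, 0.0, 1.0]
finger_gap: 0.0906
gripper_force: 0.0
```

Run:
```python
from fit import *
for L in((60,-137,0),(60,-62,0)): print(T(P,L))
q=T(P,(60,-137,0))[0]
goto(q[0],q[1],.28,12)
S={n:snapshot(n) for n in("scene","top")}
for n in S:
    s=S[n];print(n,[(round(a["p"],2),np.round(a["xy"],1)) for a in mark_of(n,"pointer")[:2]],[proj(s,tip(m))[0].round(1).tolist() for m in(5,5.5,6,6.5,7)],[(round(a["p"],2),np.round(a["xy"],1)) for a in mark_of(n,"lock_tip")[:2]],[proj(s,T(P,(60,-62+70*np.sin(a-.5),72+70*np.cos(a-.5))))[0].round(1).tolist() for a in (0,.15)])
t=[cv2.resize(i[y:y+60,x:x+60],(400,400),interpolation=2) for i,x,y in((S["scene"]["color"],212,190),(S["top"]["color"],240,175))]
cv2.imwrite("pics/i.png",np.hstack(t))
```

```text
[[ 0.64754086 -0.11318264  0.        ]]
[[ 0.63190637 -0.03983032  0.        ]]
t 18.02 pos [0.6103 0.0766 0.281 ] th -23.75 gap 0.0906 F [1.4 0.  1. ] j [ 0.12  0.36  1.68 -0.    1.1   2.11]
shift [0.1105 0.1587 0.0011] twist -7.15
scene [(0.71, array([243.1, 233. ]))] [[248.1, 233.8], [246.3, 234.7], [244.3, 235.3], [242.1, 235.9], [239.8, 236.2]] [(0.71, array([270.2, 167. ]))] [[270.8, 168.8], [268.9, 168.8]]
top [] [[260.9, 217.0], [259.3, 216.7], [257.7, 216.2], [256.3, 215.5], [254.9, 214.6]] [(0.62, array([309.8, 190.9])), (0.34, array([284.2, 221.3]))] [[312.6, 190.1], [309.3, 190.4]]
```

View pics/i.png

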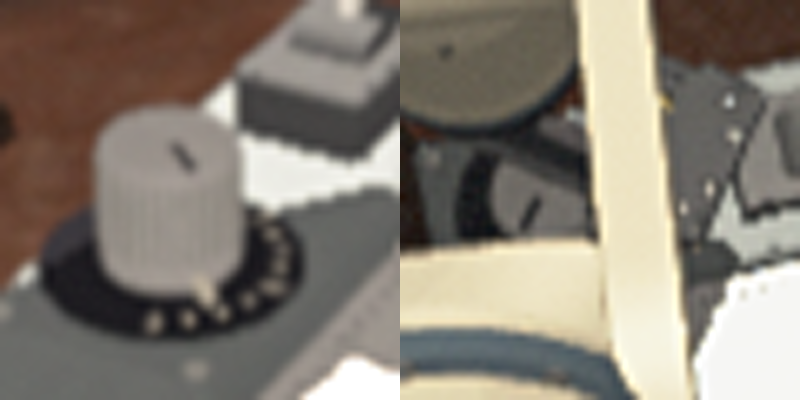

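Run:
```python
from fit import *
s=snapshot("scene")
for m in range(9): print(m,((proj(s,tip(m,39,54))[0]+.5-[212,190])*6.67).round(0),((proj(s,tip(m,28,60))[0]+.5-[212,190])*6.67).round(0))
for m in (5,6,7): print("line",m,((proj(s,tip(m,k,99))[0]+.5-[212,190])*6.67).round(0) if (k:=20) else 0)
print(((proj(s,T(P,(60,58,99)))[0]+.5-[212,190])*6.67).round(0))
```

```text
0 [267. 224.] [241. 220.]
1 [285. 241.] [254. 232.]
2 [294. 259.] [260. 246.]
3 [292. 279.] [259. 260.]
4 [279. 298.] [249. 273.]
5 [257. 314.] [233. 284.]
6 [227. 326.] [212. 293.]
7 [192. 332.] [186. 297.]
8 [155. 333.] [160. 298.]
line 5 [215. 171.]
line 6 [199. 177.]
line 7 [181. 180.]
[172. 147.]
```

The pointer sits at mark 6: its tip is at crop (207,292), and the expected position is (212,293). Next the lever.

Request:
servo_tool([
  [0.11,0.159,0,-5,0.03],
  [0.11,0.159,0,-5,0.0],
  [0.11,0.159,0,-5,0],
  [0.11,0.159,0,-5,0],
  [0.11,0.159,0,-5,0],
])

```text
time: 18.78
eef_pos: [0.6454, -0.116, 0.2749]
tcp_rot: [1.0, 0.013, -0.001, 0.0]
ft_force: [0.9, 0.0, 0.7]
finger_gap: 0.0587
gripper_force: 0.0
```

Request:
servo_tool([
  [0,0,0,-2.15,0],
  [0,0,0,-2.15,0],
  [0,0,0,-2.15,0],
  [0,0,0,-2.15,0],
  [0,0,0,-2.15,0],
])

```text
time: 19.2
eef_pos: [0.6454, -0.1129, 0.2757]
tcp_rot: [0.995, 0.104, -0.001, -0.0]
ft_force: [0.4, -0.7, -0.4]
finger_gap: 0.0257
gripper_force: 0.0
```

```bash
python3 -c "
from fit import *
goto(.6475,-.1132,.2,12)"
```

```text
t 19.2 pos [ 0.6454 -0.1129  0.2757] th 11.9 gap 0.0257 F [ 0.4 -0.7 -0.4] j [-0.18  0.42  1.59  0.    1.13  1.19]
shift [0.0021 0.0008 0.0757] twist -0.02
```

Request:
servo_tool([
  [0.002,0.006,0,0,0],
  [0.002,0.006,0,0,0],
  [0.002,0.006,0,0,0],
  [0.002,0.006,0,0,0],
  [0.002,0.006,0.01,0,0],
])

```text
time: 19.62
eef_pos: [0.6499, -0.1188, 0.2682]
tcp_rot: [0.995, 0.105, 0.002, 0.0]
ft_force: [1.2, 0.2, 0.2]
finger_gap: 0.0005
gripper_force: 0.0
```

Request:
servo_tool([
  [0,0,0.015,0,0],
  [0,0,0.03,0,0],
  [0,0,0.05,0,0],
  [0,0,0.065,0,0],
  [0,0,0.065,0,0],
])

```text
time: 20.03
eef_pos: [0.6469, -0.1183, 0.1976]
tcp_rot: [0.995, 0.105, -0.003, -0.001]
ft_force: [-1.5, 1.1, 0.8]
finger_gap: 0.0004
gripper_force: 0.0
```

Request:
servo_tool([
  [0,-0.008,0,0,0],
  [0,-0.016,0,0,0],
  [0,-0.024,0,0,0],
  [0,-0.032,0,0,0],
  [0,-0.04,0,0,0],
])

```text
time: 20.45
eef_pos: [0.6411, -0.0788, 0.2029]
tcp_rot: [0.994, 0.105, 0.001, 0.0]
ft_force: [0.3, -0.9, 1.6]
finger_gap: 0.0005
gripper_force: 0.9
```

Run:
```python
from fit import *
q=T(P,(60,-64,0))[0]
goto(q[0],q[1],.2,12)
for n in ("scene","top"):
    s=snapshot(n);print([(round(a["p"],2),np.round(a["xy"],1)) for a in mark_of(n,"lock_tip")[:2]],[(g,proj(s,T(P,(60,-62+70*np.sin(g-.5),72+70*np.cos(g-.5))))[0].round(1).tolist()) for g in (0,.2,.4,.6,.8,1)])
```

```text
t 20.45 pos [ 0.6411 -0.0788  0.2029] th 12.03 gap 0.0005 F [ 0.3 -0.9  1.6] j [-0.12  0.49  1.67 -0.    0.98  1.24]
shift [-0.0009 -0.038   0.0029] twist 0.01
[(0.73, array([263.3, 168.8])), (0.65, array([309.9, 222.1]))] [(0, [270.8, 168.8]), (0.2, [268.2, 168.9]), (0.4, [265.4, 170.2]), (0.6, [262.5, 172.6]), (0.8, [259.6, 176.2]), (1, [256.9, 180.7])]
[] [(0, [312.6, 190.1]), (0.2, [308.2, 190.6]), (0.4, [303.5, 191.4]), (0.6, [298.7, 192.4]), (0.8, [293.9, 193.6]), (1, [289.5, 195.0])]
```

Request:
servo_tool([
  [0,-0.007,0,0,0],
  [0,-0.014,0,0,0],
  [0,-0.021,0,0,0],
  [0,-0.028,0,0,0],
  [0,-0.034,0,0,0],
])

```text
time: 21.07
eef_pos: [0.6332, -0.0455, 0.2014]
tcp_rot: [0.995, 0.105, -0.0, -0.0]
ft_force: [-0.4, -1.6, -1.5]
finger_gap: 0.0
gripper_force: 0.5
```

Request:
servo_tool([
  [0,-0.001,0,0,0],
  [0,-0.002,0,0,0],
  [0,-0.003,0,0,0],
  [0,-0.004,0,0,0],
  [0,-0.005,0,0,0],
])

```text
time: 21.48
eef_pos: [0.6325, -0.0416, 0.2016]
tcp_rot: [0.995, 0.104, -0.0, 0.0]
ft_force: [0.4, 0.0, -1.2]
finger_gap: 0.0003
gripper_force: 0.4
```

Run:
```python
from fit import *
q=T(P,(60,-62,0))[0]
goto(q[0],q[1],.2,12)
s=snapshot("scene");print([(round(a["p"],2),np.round(a["xy"],1)) for a in mark_of("scene","lock_tip")[:2]])
```

```text
t 21.48 pos [ 0.6325 -0.0416  0.2016] th 11.99 gap 0.0003 F [ 0.4  0.  -1.2] j [-0.07  0.47  1.7  -0.    0.97  1.29]
shift [-0.0002 -0.0018  0.0016] twist -0.0
[(0.5, array([257.6, 179.2])), (0.34, array([277.3, 255.7]))]
```

Request:
servo_tool([
  [0,-0.001,0,0,0],
  [0,-0.002,0,0,0],
  [0,-0.003,0,0,0],
  [0,-0.003,0,0,0],
  [0,-0.003,0,0,0],
])

```text
time: 22.0
eef_pos: [0.6319, -0.0384, 0.2016]
tcp_rot: [0.995, 0.105, 0.0, -0.0]
ft_force: [0.2, -0.4, -0.4]
finger_gap: 0.001
gripper_force: 0.1
```

Request:
servo_tool([
  [0,-0.001,0,0,0],
  [0,-0.002,0,0,0],
  [0,-0.002,0,0,0],
  [0,-0.002,0,0,0],
  [0,-0.002,0,0,0],
])

```text
time: 22.42
eef_pos: [0.6315, -0.0365, 0.2017]
tcp_rot: [0.995, 0.105, 0.0, -0.0]
ft_force: [1.2, -0.6, -0.3]
finger_gap: 0.0004
gripper_force: 0.1
```

Request:
servo_tool([
  [0,-0.001,0,0,0],
  [0,-0.002,0,0,0],
  [0,-0.003,0,0,0],
  [0,-0.003,0,0,0],
  [0,-0.003,0,0,0],
])

```text
time: 22.83
eef_pos: [0.6309, -0.034, 0.2016]
tcp_rot: [0.995, 0.105, 0.0, 0.0]
ft_force: [1.0, -4.5, -1.3]
finger_gap: 0.0003
gripper_force: 2.2
```

Request:
servo_tool([
  [0,-0.001,0,0,0],
  [0,-0.002,0,0,0],
  [0,-0.003,0,0,0],
  [0,-0.003,0,0,0],
  [0,-0.003,0,0,0],
])

```text
time: 23.25
eef_pos: [0.6308, -0.0332, 0.2017]
tcp_rot: [0.994, 0.105, 0.001, 0.002]
ft_force: [2.8, -16.8, -3.7]
finger_gap: 0.0005
gripper_force: 8.1
```

Run:
```python
from fit import *
goto(.63,-.03,.2,12)
s=snapshot("scene");print([(round(a["p"],2),np.round(a["xy"],1)) for a in mark_of("scene","lock_tip")[:2]])
```

```text
t 23.25 pos [ 0.6308 -0.0332  0.2017] th 12.05 gap 0.0005 F [  2.8 -16.8  -3.7] j [-0.05  0.47  1.7  -0.01  0.97  1.31]
shift [-0.0001 -0.0033  0.0016] twist 0.01
[(0.59, array([256. , 179.1])), (0.36, array([165.2, 273.8]))]
```

The force rose to 17 N against the end stop, so the lever is fully across. I'm backing off to the right, then up and clear.

Request:
servo_tool([
  [0,0.01,0,0,0],
  [0,0.03,0,0,0],
  [0,0.05,0,0,0],
  [0,0.06,-0.02,0,0],
  [0,0.06,-0.05,0,0],
])

```text
time: 23.77
eef_pos: [0.6414, -0.0908, 0.2492]
tcp_rot: [0.995, 0.104, -0.003, -0.001]
ft_force: [-0.2, -0.3, -0.8]
finger_gap: 0.0003
gripper_force: 0.0
```

Request:
servo_tool([
  [-0.03,0.03,-0.03,0,0],
  [-0.06,0.06,-0.06,0,0],
  [-0.1,0.1,-0.08,0,0],
  [-0.12,0.13,-0.08,0,0],
  [-0.12,0.15,-0.08,0,0],
])

```text
time: 24.18
eef_pos: [0.5563, -0.2555, 0.3329]
tcp_rot: [0.994, 0.105, 0.001, -0.0]
ft_force: [1.9, -1.3, 0.5]
finger_gap: 0.0004
gripper_force: 0.0
```

Request:
servo_tool([
  [-0.04,0.03,0,0,0],
  [-0.08,0.06,0,0,0],
  [-0.1,0.1,0,0,0],
  [-0.12,0.13,0,0,0],
  [-0.12,0.15,0,0,0],
])

```text
time: 24.6
eef_pos: [0.469, -0.4288, 0.3313]
tcp_rot: [0.995, 0.104, -0.0, -0.0]
ft_force: [1.2, -0.1, 0.6]
finger_gap: 0.0004
gripper_force: 0.0
```

Run:
```python
from fit import *
goto(.4,-.3,.33,12)
S={n:snapshot(n) for n in("scene","top")}
for n in S:
    s=S[n];print(n,[[(round(a["p"],2),np.round(a["xy"],1)) for a in mark_of(n,l)[:1]] for l in("pointer","lock_tip","stapler","scraper","ink","magnifier")],proj(s,tip(6))[0].round(1),proj(s,T(P,(60,-62+70*np.sin(.5),72+70*np.cos(.5))))[0].round(1))
t=[cv2.resize(i[y:y+h,x:x+w],(400,400*h//w),interpolation=2) for i,x,y,w,h in((S["scene"]["color"],180,150,200,200),(S["top"]["color"],180,150,180,180))]
cv2.imwrite("pics/j.png",np.hstack(t))
```

```text
t 24.6 pos [ 0.469  -0.4288  0.3313] th 11.93 gap 0.0004 F [ 1.2 -0.1  0.6] j [-0.74  0.35  1.58  0.    1.22  0.62]
shift [-0.0409 -0.1403  0.0013] twist -0.01
scene [[(0.7, array([215.8, 320. ]))], [(0.46, array([255.5, 178.3]))], [(0.96, array([386.2, 213.5]))], [(0.82, array([214.2, 314.2]))], [(0.69, array([173.2, 244.2]))], []] [244.3 235.3] [256.9 180.7]
top [[(0.49, array([256.8, 212.9]))], [(0.6, array([289.5, 194.1]))], [(0.6, array([379.8, 266.6]))], [(0.88, array([200.3, 248.7]))], [(0.77, array([239.8, 171.3]))], [(0.75, array([215., 191.]))]] [257.7 216.2] [289.5 195. ]
```

View pics/j.png

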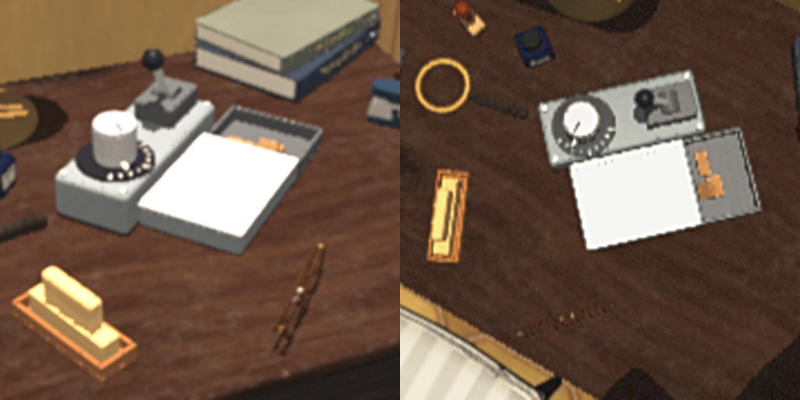

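The chips are in the trough, the block is in the tray and the sleeve line points to mark 6. The knob matches its end-stop position: top (289.5,194) against an expected (289.5,195).

```bash
python3 -c "
from bench import *
print(hand_in())"
```

```text
the job is handed in; nothing more can be done
None
```

I swept the three chips into the trough and laid the block back in its holder, then set the sleeve to mark 6 and pushed the lock lever against its end stop. I handed the job in with the clock at about 25 s; `hand_in` returned no verdict, but the last pictures showed everything in place.

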